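# Load the wash tray and open the degreaser

## Task

The adjustable spanner, the combination pliers and the folding hex-key set lying in the middle of the bench are to be degreased: lay these three wholly inside the steel wash tray, without letting them drop, and only then open the degreaser bottle standing in its plywood holder. Its cap is a push-and-turn safety cap: press it down, twist it anticlockwise while pressed, and lift it straight off; leave the bottle standing in its holder and the other things on the bench where they are. Finish while still holding the cap level, about 8 cm above the bottle's neck, without letting go or putting it down.

Things in the scene. Friction and masses are not known exactly. Their poses are not given: they have to be found in the camera images.
- wash_tray: the open pressed-steel wash tray, loose on the bench, 260 (its x) x 226 (its y) x 38 mm high, walls and floor 3 mm; origin at the centre of its underside; inside it is 254 x 220 mm and the floor lies 3 mm above the origin
- spanner: adjustable spanner, all steel, lying flat, 207 mm long (its y; jaws at -y), handle about 24 mm wide (its x) and 10 mm thick; origin at the centre of its underside, where it can be gripped across x
- pliers: combination pliers lying flat, 175 mm long (its y; jaws at -y), 32 mm wide over the handles (its x), 13 mm thick; origin at the centre of its underside, where it can be gripped across x (15 to 32 mm wide)
- hex_keys: folding hex-key set, closed, 101 mm long (its y), 19 mm wide (its x), 24 mm high; origin at the centre of its underside, where it can be gripped across x
- holder: plywood bottle holder screwed to the bench, outside 87 (its x) x 123 (its y) mm plus a 24 mm steel foot in front and behind, walls 45 to 60 mm high, floor 10 mm thick; origin at the centre of its underside
- bottle: white flat-sided plastic degreaser bottle, 64 (its x) x 100 (its y) mm, shoulder 115 mm high, loose (0.9 kg) but a snug fit in the holder, which keeps it from turning; origin at the centre of its underside, z up the neck axis. Neck 35 mm across, top 152 mm above the origin, with three catches for the cap's three lugs
- cap: round grey ribbed push-and-turn cap on the bottle, 59 mm across, 32 mm high, 0.11 kg; origin at the centre of its lower edge (132 mm above the bottle's origin while locked), z up its axis; locked with its x axis along the bottle's. Pressed down and turned anticlockwise seen from above, it is free from 42 to 78 degrees of turn (60 is best) and lifts straight off. It cannot turn clockwise
- liner (a joint): the sprung liner inside the cap, in m: 0 locked, positive as the cap is pressed down on the neck. It resists with about 4 N locked, 7 N at 5.5 mm and 9 N at 8 mm, where the cap meets the neck. The cap's lugs sit behind a 5.3 mm tooth, so press 6.5 to 8 mm and keep pressing while turning; the cap has 2 mm of play round the neck
- neck_top (a point): centre of the top of the bottle's neck
- spanner_end_a (a point): the +y end of the spanner, 103 mm from its origin
- spanner_end_b (a point): the -y end of the spanner, 103 mm from its origin
- pliers_end_a (a point): the +y end of the pliers, 88 mm from its origin
- pliers_end_b (a point): the -y end of the pliers, 88 mm from its origin
- hex_keys_end_a (a point): the +y end of the hex_keys, 51 mm from its origin
- hex_keys_end_b (a point): the -y end of the hex_keys, 51 mm from its origin
- claw_hammer: bystander, to be left where it is: claw hammer, 115x326x36 mm; origin at the centre of its underside
- tape_measure: bystander, to be left where it is: tape measure, 40x75x68 mm; origin at the centre of its underside
- carpenter_pencil: bystander, to be left where it is: carpenter's pencil, 173 mm long; origin at the centre of its underside
- sanding_block: bystander, to be left where it is: sanding block, 62x112x31 mm; origin at the centre of its underside
- offcut_c: bystander, to be left where it is: small pine offcut, 32x110x19 mm; origin at the centre of its underside
There are look-alikes about, which are no part of the job. Several things have the shape of the cap; the one meant has the colours described above.

How it is judged:
On the way, in this order (a step that is already met when the one before it is completed fails the run):
1. all three tools lie in the wash tray, let go, while the cap is still locked on the bottle (x of spanner_end_a in the frame of wash_tray between -0.128 and 0.128 m and y of spanner_end_a in the frame of wash_tray between -0.111 and 0.111 m and z of spanner_end_a in the frame of wash_tray between 0 and 0.038 m and x of spanner_end_b in the frame of wash_tray between -0.128 and 0.128 m and y of spanner_end_b in the frame of wash_tray between -0.111 and 0.111 m and z of spanner_end_b in the frame of wash_tray between 0 and 0.038 m and x of pliers_end_a in the frame of wash_tray between -0.128 and 0.128 m and y of pliers_end_a in the frame of wash_tray between -0.111 and 0.111 m and z of pliers_end_a in the frame of wash_tray between 0 and 0.038 m and x of pliers_end_b in the frame of wash_tray between -0.128 and 0.128 m and y of pliers_end_b in the frame of wash_tray between -0.111 and 0.111 m and z of pliers_end_b in the frame of wash_tray between 0 and 0.038 m and x of hex_keys_end_a in the frame of wash_tray between -0.128 and 0.128 m and y of hex_keys_end_a in the frame of wash_tray between -0.111 and 0.111 m and z of hex_keys_end_a in the frame of wash_tray between 0 and 0.038 m and x of hex_keys_end_b in the frame of wash_tray between -0.128 and 0.128 m and y of hex_keys_end_b in the frame of wash_tray between -0.111 and 0.111 m and z of hex_keys_end_b in the frame of wash_tray between 0 and 0.038 m and contact force between the fingers and spanner below 0.05 N and contact force between the fingers and pliers below 0.05 N and contact force between the fingers and hex_keys below 0.05 N and linear speed of each of spanner, pliers, hex_keys below 0.05 m/s and z of cap in the frame of bottle below 0.1335 m and angle between the x axis of cap and the x axis of bottle, either way round below 0.3 rad), for 0.2 s.
2. the cap is pressed down (2.7 mm or more) against its spring, still unturned (z of cap in the frame of bottle below 0.1293 m and angle between the x axis of cap and the x axis of bottle, either way round below 0.35 rad), for 0.05 s.
3. the cap is turned at least 36 degrees from its locked position, on the neck (angle between the x axis of cap and the x axis of bottle, either way round above 0.63 rad and z of cap in the frame of bottle below 0.145 m), for 0.05 s.
At the end, for the whole second after the job is handed in: Fingers hold the cap at rest and level (0.35 rad), its lower edge 40 to 160 mm above the neck top, within 50 mm of its axis, clear of the bottle; the bottle stands upright, down in its holder (6 mm); both ends of all three tools lie inside the tray's walls, below its rim, at rest (x of spanner_end_a in the frame of wash_tray between -0.128 and 0.128 m and y of spanner_end_a in the frame of wash_tray between -0.111 and 0.111 m and z of spanner_end_a in the frame of wash_tray between 0 and 0.038 m and x of spanner_end_b in the frame of wash_tray between -0.128 and 0.128 m and y of spanner_end_b in the frame of wash_tray between -0.111 and 0.111 m and z of spanner_end_b in the frame of wash_tray between 0 and 0.038 m and x of pliers_end_a in the frame of wash_tray between -0.128 and 0.128 m and y of pliers_end_a in the frame of wash_tray between -0.111 and 0.111 m and z of pliers_end_a in the frame of wash_tray between 0 and 0.038 m and x of pliers_end_b in the frame of wash_tray between -0.128 and 0.128 m and y of pliers_end_b in the frame of wash_tray between -0.111 and 0.111 m and z of pliers_end_b in the frame of wash_tray between 0 and 0.038 m and x of hex_keys_end_a in the frame of wash_tray between -0.128 and 0.128 m and y of hex_keys_end_a in the frame of wash_tray between -0.111 and 0.111 m and z of hex_keys_end_a in the frame of wash_tray between 0 and 0.038 m and x of hex_keys_end_b in the frame of wash_tray between -0.128 and 0.128 m and y of hex_keys_end_b in the frame of wash_tray between -0.111 and 0.111 m and z of hex_keys_end_b in the frame of wash_tray between 0 and 0.038 m and linear speed of each of spanner, pliers, hex_keys, cap below 0.05 m/s and z of bottle in the frame of holder below 0.016 m and angle between bottle's own z axis and vertical below 0.1 rad and z of cap in the frame of neck_top between 0.04 and 0.16 m and horizontal distance between cap and neck_top below 0.05 m and angle between cap's own z axis and vertical below 0.35 rad and contact force between the fingers and cap above 1 N and contact force between cap and bottle below 0.05 N); the arm keeps its last pose, push and grip.
It fails at once if the bottle is pulled up out of its holder (over 20 mm) or tipped (over 0.25 rad) (z of bottle in the frame of holder above 0.03 m or angle between bottle's own z axis and vertical above 0.25 rad).
It fails at once if a tool is dropped (falls free of the fingers faster than 0.9 m/s, from over 4 cm) ((linear speed of spanner above 0.9 m/s and contact force between the fingers and spanner below 0.05 N) or (linear speed of pliers above 0.9 m/s and contact force between the fingers and pliers below 0.05 N) or (linear speed of hex_keys above 0.9 m/s and contact force between the fingers and hex_keys below 0.05 N)).
It fails at once if a bystander is moved by more than 30 mm (distance of any of claw_hammer, tape_measure, carpenter_pencil, sanding_block, offcut_c from where it was at the start of the episode above 0.03 m).
It also fails if it takes over 72 s, if anything falls off the work surface, if the arm or the gripper's body presses on something with over 40 N, if the wrist force passes 120 N, or if a joint passes its speed limit or range.

## Robot

A 7-joint arm with a two-finger parallel gripper is mounted at the origin on a cart in front of the work surface, level with it; the furniture and walls round the work are solid. World frame = base frame: x ahead of the robot, y to its left, z up, the work surface at z = 0. Lengths are in m, angles in rad, forces in N, time in s.
With the tool pointing down it reaches from about 0.425 to 0.925 m from the base axis. Payload 6.8 kg.
Tool frame: the origin (TCP) lies at the very end of the fingers, on their centre line; the grasp point (between the pads) lies bot.tcp_to_grasp behind it (bot.tcp_to_grasp is the distance from the TCP to the grasp point, in m); z points along the fingers, y is the line along which they close (so a half turn about z gives the same grasp; the last joint's range is limited). The gripper opens to 85 mm and grips with 20 to 120 N. Pads are 22 mm wide; open, the fingers measure 114 mm over their backs; the gripper's body (76 mm by 85 mm) begins 54 mm behind the grasp point. The pads swing forward as they close: fully open they stand 13 mm farther back than shut.
Start: joints at [-1.267, 0.477, 0.022, 1.555, -0.011, 1.109, -0.083], TCP at [0.27, 0.619, 0.231] pointing down, gripper open.
Joint ranges: [-2.96, 2.96], [-0.34, 2.1], [-1.41, 1.46], [0.24, 2.44], [-1.37, 4.51], [0.17, 1.92], [-2.96, 2.96]. Speed limits (rad/s): [2.39, 2.39, 3.14, 3.14, 3.14, 3.14, 3.14].

## Interface

Orientations are given as a unit quaternion [w, x, y, z].
In Python, from station import bot gives the robot as it stands.
- The arm moves only by the tool servo_tool, never from a script. Its argument "motion" is a list that holds one entry, the list of rows, each a list of 7 numbers: the shift along the tool's x, y, z in m, then the turn, a rotation vector about the tool's x, y, z in units of 5 degrees (1.0 is 5 degrees), then the opening, from 0 (shut) to 1 (fully open). A call has 1 to 20 rows; each row is the pose to reach, as a shift and turn from the pose commanded when the call began, along the tool's axes at that moment; what a row does not reach only later rows make up. A row lasts 1/12 s, in which the tool goes at most 41.7 mm and 7.16 degrees, less where a joint would pass 70% of its speed; a pose out of reach is approached as far as the arm can. A call with a gripper value outside its range is refused whole. The fingers move at their own pace and stop on an object; "grip_force" is the grip in N (left out, the last holds). Time passes only in rows, so rows that repeat a pose let the fingers close. It gives the time, the measured TCP pose, the force, the opening and the grip force at its end, in the units of the state.
- bot.get_obs(): the state, without advancing time (a new reading comes with each control period).
- bot.read_camera(name): name is "scene" or "top" or "wrist"; returns a dict with "img" (480x640x3 uint8, red, green, blue), "K" (3x3 intrinsics, pixels), "pose" (4x4, takes a point from camera to world coordinates). Camera axes: x right, y down, z forward; pixel columns grow to the right and rows downward; lengths in m; the calibration is good to about 2 mm. A picture is of the moment at which its call begins. There is no depth.
- bot.hand_in(): hands the job in; it is judged then, once.
The state is a dict: "t": time; "q": joint angles; "joint_vel": joint speeds; "joint_torque": joint torques, N m; "eef_pos": TCP position; "tool_rot": TCP orientation; "contact_force": force on the tool from outside, world axes, zero at the start; "torque": the same for the moment, N m; "gripper_width": opening from 0.0 (shut) to 1.0 (fully open); "grasp_force": force on a finger pad.
Only numpy, scipy, OpenCV 4.12 (cv2) and the standard library are available. Lean on these libraries where they do the work, as an engineer would, in place of code of your own. Each camera call takes 0.05 s, during which the arm holds its last target. There are 200 camera calls.

## Working session

There is one attempt and no reset: what is moved stays moved. The work goes in short steps, Python scripts to look and compute and a tool call to move; the robot and the scene stay as the last step left them, time stands still between calls to the robot, and variables do not carry over. Pictures are saved under pics/ and viewed, at most 10 in all, crops included, and the job is handed in when it is done.

Besides the shell and the picture viewer there is one more tool, called after "Request:" as a command line: name --argument value ..., lists and objects as JSON in quotes. servo_tool: Moves the arm, as the interface text tells. Its arguments: {"type":"object","properties":{"motion":{"type":"array"},"grip_force":{"type":"number"}},"required":["motion"]}

```bash
ls; mkdir -p pics; python3 - <<'E'
from station import bot
import cv2,pickle
o=bot.get_obs(); print(o, bot.tcp_to_grasp)
d={}
for n in ("scene","top","wrist"):
    r=bot.read_camera(n); d[n]=r
    cv2.imwrite(f"pics/{n}0.png",r["img"][:,:,::-1]); print(n,r["K"].round(1).tolist(),r["pose"].round(3).tolist())
pickle.dump(d,open("cam0.pkl","wb"))
E
```

```text
pics
{'t': 0.0, 'q': array([-1.26706545,  0.4778058 ,  0.02233556,  1.55649597, -0.0114762 ,
        1.10931286, -0.08312553]), 'joint_vel': array([-0.00121624,  0.00117397,  0.00033198, -0.00091402,  0.00061433,
       -0.00075464, -0.00051855]), 'joint_torque': array([ 4.38760353e-04, -5.96462774e+01,  1.60771586e+00, -2.81196088e+01,
        1.22860784e-02,  9.46197251e-03,  1.92428217e-05]), 'eef_pos': array([0.26996595, 0.61798514, 0.23030305]), 'tool_rot': array([-1.14005236e-04,  2.04458386e-01,  9.78874799e-01, -9.39995222e-04]), 'contact_force': array([ 0.03158612, -0.39223473,  0.59680635]), 'torque': array([-0.02192475, -0.03058732, -0.05222247]), 'grasp_force': 0.0, 'gripper_width': 1.0026201358805766} 0.0187
scene [[526.0, 0.0, 324.7], [0.0, 526.0, 253.2], [0.0, 0.0, 1.0]] [[0.736, -0.359, 0.574, -0.269], [-0.677, -0.405, 0.614, -0.725], [0.012, -0.841, -0.541, 0.901], [0.0, 0.0, 0.0, 1.0]]
top [[590.7, 0.0, 315.4], [0.0, 590.7, 235.0], [0.0, 0.0, 1.0]] [[-0.005, -0.997, 0.077, 0.443], [-1.0, 0.006, 0.017, 0.13], [-0.017, -0.077, -0.997, 1.537], [0.0, 0.0, 0.0, 1.0]]
wrist [[400.9, 0.0, 317.9], [0.0, 400.9, 239.2], [0.0, 0.0, 1.0]] [[0.4, 0.867, 0.296, 0.194], [0.917, -0.378, -0.13, 0.65], [-0.001, 0.324, -0.946, 0.373], [0.0, 0.0, 0.0, 1.0]]
```

View pics/top0.png

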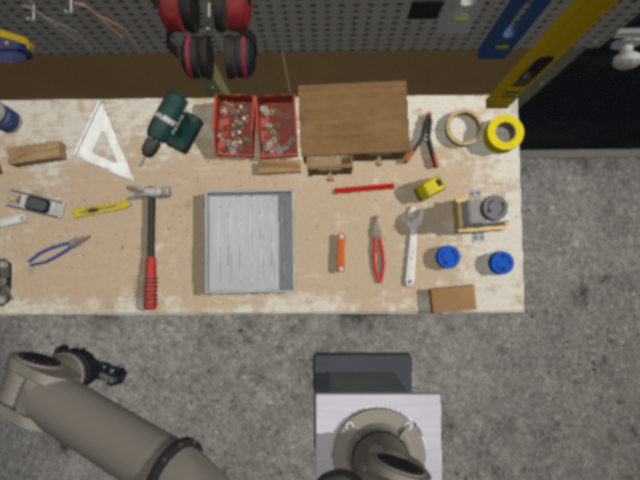

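View pics/scene0.png

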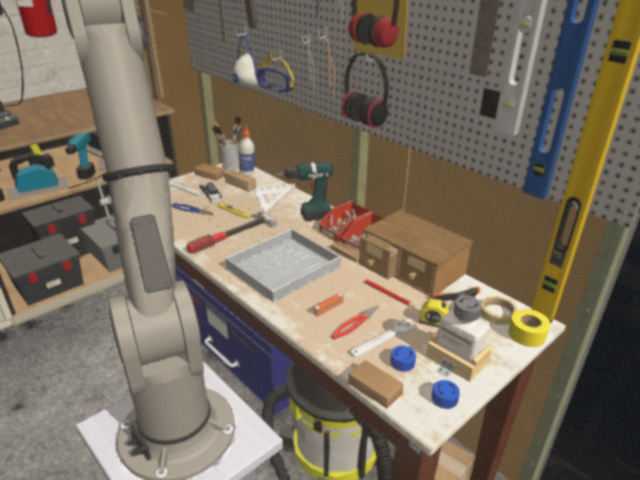

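The top view shows the tray at (250,243), hex keys at (341,252), pliers at (378,250), spanner at (411,245), and the grey cap at (493,208) on the bottle. The scene view confirms this. The blue caps at (448,257) and (501,262) are decoys.

```bash
cat > h.py <<'E'
import numpy as np,cv2,pickle
from scipy.spatial.transform import Rotation as R
def ray(c,uv,z):
    uv=np.atleast_2d(np.array(uv,float)); d=np.c_[uv,np.ones(len(uv))]@np.linalg.inv(c["K"]).T@c["pose"][:3,:3].T
    o=c["pose"][:3,3]; return o+d*((z-o[2])/d[:,2])[:,None]
def blob(c,mask,z,minA=30):
    n,l,s,_=cv2.connectedComponentsWithStats(mask.astype(np.uint8)); out=[]
    for i in range(1,n):
        if s[i,4]<minA: continue
        v,u=np.where(l==i); p=ray(c,np.c_[u,v],z)[:,:2].astype(np.float32)
        out.append((s[i].tolist(),p.mean(0).round(4).tolist(),cv2.minAreaRect(p)))
    return out
def quat(o): w,x,y,z=o["tool_rot"]; return R.from_quat([x,y,z,w])
def plan(o,xyz,yaw=None):
    """shift/turn (tool axes, 5deg units) to TCP xyz, tool down, closing line (tool y) at yaw in xy"""
    r=quat(o); sh=r.inv().apply(np.array(xyz)-o["eef_pos"]); 
    if yaw is None: return sh.round(4)
    best=None
    for a in (yaw,yaw+np.pi):
        y=np.array([np.cos(a),np.sin(a),0]); z=np.array([0,0,-1.]); t=R.from_matrix(np.c_[np.cross(y,z),y,z])
        v=(r.inv()*t).as_rotvec()/np.radians(5)
        if best is None or np.linalg.norm(v)<np.linalg.norm(best): best=v
    return sh.round(4),best.round(2)
E
python3 - <<'E'
from h import *
d=pickle.load(open("cam0.pkl","rb")); c=d["top"]; im=c["img"]; hsv=cv2.cvtColor(im,cv2.COLOR_RGB2HSV); H,S,V=cv2.split(hsv)
def roi(x0,y0,x1,y1):
    m=np.zeros(H.shape,bool); m[y0:y1,x0:x1]=1; return m
red=((H<8)|(H>172))&(S>130)&(V>60); org=(H<14)&(S>140)
print("plier",blob(c,red&roi(362,210,392,290),.008)); print("hex",blob(c,org&roi(328,225,352,280),.02))
grey=(S<45)
print("span",blob(c,grey&roi(398,200,430,290),.007)); 
print("tray",blob(c,(S<60)&roi(195,180,305,300),.03,500))
print("cap",blob(c,(V<110)&(S<70)&roi(475,190,515,228),.17))
print("hold",blob(c,(S>90)&roi(450,185,515,245),.05))
cr=im[180:320,190:530]; cv2.imwrite("pics/c0.png",cv2.resize(cr[:,:,::-1],None,fx=2.35,fy=2.35,interpolation=cv2.INTER_CUBIC))
E
```

```text
plier [([372, 237, 13, 45, 284], [0.4975999891757965, -0.006399999838322401], ((0.49701935052871704, -0.006054719910025597), (0.030954014509916306, 0.11359858512878418), 89.30388641357422))]
hex [([337, 239, 8, 28, 172], [0.5149000287055969, 0.09080000221729279], ((0.5137915015220642, 0.09103548526763916), (0.01618276908993721, 0.07004865258932114), 86.91545104980469))]
span [([401, 206, 24, 80, 864], [0.5382000207901001, -0.094200000166893], ((0.5326941013336182, -0.08438170701265335), (0.05661540850996971, 0.20578454434871674), 80.76094818115234))]
tray [([200, 188, 105, 112, 10118], [0.5382000207901001, 0.32330000400543213], ((0.5364582538604736, 0.3191397786140442), (0.2941548526287079, 0.2571737766265869), 2.7236576080322266))]
cap [([480, 199, 16, 22, 113], [0.5996999740600586, -0.2395000010728836], ((0.6003990769386292, -0.24137762188911438), (0.05278308689594269, 0.02609642781317234), 22.602672576904297)), ([487, 199, 7, 14, 51], [0.6134999990463257, -0.25049999356269836], ((0.6142286062240601, -0.2507117688655853), (0.01148113515228033, 0.033164430409669876), 73.42156219482422)), ([498, 201, 7, 15, 52], [0.6086999773979187, -0.2791999876499176], ((0.6072320938110352, -0.2788029611110687), (0.01190895400941372, 0.033503156155347824), 78.22354125976562)), ([475, 223, 28, 4, 57], [0.570900022983551, -0.2410999983549118], ((0.5694965720176697, -0.24777984619140625), (0.06227134168148041, 0.0069697401486337185), 89.6278305053711))]
hold [([453, 198, 53, 35, 465], [0.593999981880188, -0.23000000417232513], ((0.6087583899497986, -0.2567453384399414), (0.08678863197565079, 0.12668272852897644), 4.184211730957031))]
```

View pics/c0.png

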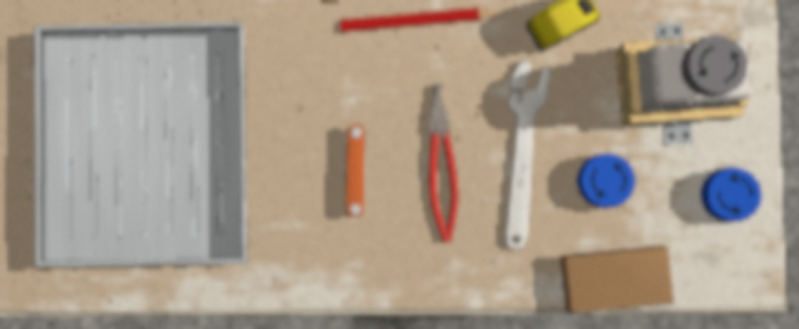

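The enlarged crop gives clear ends: hex keys (356,125)–(355,216), pliers (436,85)–(447,240), spanner handle axis (516,240)–(526,105), tray rim corners (38,28), (243,26), (243,262), (37,264), and cap top (716,65).

```bash
python3 - <<'E'
from h import *
from station import bot
c=pickle.load(open("cam0.pkl","rb"))["top"]; o=bot.get_obs()
P=lambda L,z: ray(c,np.array(L)/2.35+[190,180],z)[:,:2]
def ax(n,L,z):
    p=P(L,z); d=p[0]-p[1]; a=np.arctan2(d[1],d[0]); print(n,p.round(3).tolist(),p.mean(0).round(4),"len",np.linalg.norm(d).round(3),"deg",np.degrees(a).round(1)); return p.mean(0),a+np.pi/2
hx=ax("hex",[(356,125),(355,216)],.02); pl=ax("pl",[(436,85),(447,240)],.008); sp=ax("sp",[(526,105),(516,240)],.008)
print("spanner ends",P([(535,64),(515,247)],.006).round(3).tolist())
t=P([(38,28),(243,26),(243,262),(37,264)],.038); print("tray",t.round(3).tolist(),t.mean(0),np.linalg.norm(t-np.roll(t,1,0),axis=1))
print("cap",P([(716,65)],.174))
y0=np.degrees(np.arctan2(*(quat(o).as_matrix()[:2,1][::-1])));print("tool yaw",y0)
print(plan(o,[*hx[0],.14],hx[1]))
E
```

```text
hex [[0.563, 0.088], [0.464, 0.09]] [0.5136 0.0889] len 0.1 deg -1.1
pl [[0.608, -0.001], [0.437, -0.011]] [ 0.5227 -0.006 ] len 0.171 deg 3.3
sp [[0.585, -0.1], [0.437, -0.086]] [ 0.5111 -0.0932] len 0.149 deg -5.2
spanner ends [[0.631, -0.111], [0.429, -0.085]]
tray [[0.67, 0.435], [0.671, 0.211], [0.415, 0.211], [0.414, 0.434]] [0.54248918 0.32255379] [0.25671705 0.22416673 0.25610233 0.22233848]
cap [[ 0.60810065 -0.261951  ]]
tool yaw 66.4060635792582
(array([-0.435 , -0.3874,  0.0912]), array([-0.02, -0.  , -4.5 ]))
```

Request:
servo_tool --motion '[[[-0.435, -0.387, 0.09, 0, 0, -4.5, 0.7], [-0.435, -0.387, 0.09, 0, 0, -4.5, 0.7], [-0.435, -0.387, 0.09, 0, 0, -4.5, 0.7], [-0.435, -0.387, 0.09, 0, 0, -4.5, 0.7], [-0.435, -0.387, 0.09, 0, 0, -4.5, 0.7], [-0.435, -0.387, 0.09, 0, 0, -4.5, 0.7], [-0.435, -0.387, 0.09, 0, 0, -4.5, 0.7], [-0.435, -0.387, 0.09, 0, 0, -4.5, 0.7], [-0.435, -0.387, 0.09, 0, 0, -4.5, 0.7], [-0.435, -0.387, 0.09, 0, 0, -4.5, 0.7], [-0.435, -0.387, 0.09, 0, 0, -4.5, 0.7], [-0.435, -0.387, 0.09, 0, 0, -4.5, 0.7], [-0.435, -0.387, 0.09, 0, 0, -4.5, 0.7], [-0.435, -0.387, 0.09, 0, 0, -4.5, 0.7], [-0.435, -0.387, 0.09, 0, 0, -4.5, 0.7], [-0.435, -0.387, 0.09, 0, 0, -4.5, 0.7], [-0.435, -0.387, 0.09, 0, 0, -4.5, 0.7], [-0.435, -0.387, 0.09, 0, 0, -4.5, 0.7]]]' --grip_force 60

```text
t: 1.65
eef_pos: [0.5133, 0.0918, 0.1413]
tool_rot: [-0.0, 0.008, 1.0, 0.0]
contact_force: [-0.7, -0.6, -0.2]
gripper_width: 0.699
grasp_force: 0.0
```

```bash
python3 - <<'E'
from h import *
from station import bot
o=bot.get_obs(); print(o["eef_pos"].round(4),o["gripper_width"],o["q"].round(2),o["t"], plan(o,[.5136,.0889,.006],np.pi/2))
r=bot.read_camera("wrist"); cv2.imwrite("pics/w1.png",r["img"][:,:,::-1])
H,S,V=cv2.split(cv2.cvtColor(r["img"],cv2.COLOR_RGB2HSV))
for z in (.02,): print(blob(r,(H<14)&(S>150)&(V>100),z,400))
red=((H<8)|(H>172))&(S>130); print(blob(r,red,.008,400))
E
```

```text
[0.5133 0.0918 0.1413] 0.6989465349542264 [-0.4   0.34  0.13  2.01 -0.06  0.79  1.32] 1.65 (array([-0.0004, -0.003 ,  0.1353]), array([ 0.01, -0.  , -0.19]))
[([152, 109, 53, 171, 3651], [0.4884999990463257, -0.0034000000450760126], ((0.49051859974861145, -0.003439204767346382), (0.11573482304811478, 0.02974819578230381), 2.783533811569214)), ([303, 150, 28, 145, 3238], [0.5078999996185303, 0.08940000087022781], ((0.5107304453849792, 0.08931554108858109), (0.018287379294633865, 0.10312841832637787), 88.46529388427734)), ([224, 398, 115, 23, 1501], [0.6650000214576721, 0.05810000002384186], ((0.6651245951652527, 0.05704887583851814), (0.013353838585317135, 0.09417542070150375), 4.774506092071533))]
[([152, 109, 55, 172, 4722], [0.49140000343322754, -0.0071000000461936], ((0.493630588054657, -0.006993966177105904), (0.12175428867340088, 0.03313354030251503), 3.083685874938965)), ([223, 394, 116, 27, 2034], [0.6736999750137329, 0.056699998676776886], ((0.6738241910934448, 0.05502734333276749), (0.018845252692699432, 0.0991985872387886), 4.700721263885498))]
```

View pics/w1.png

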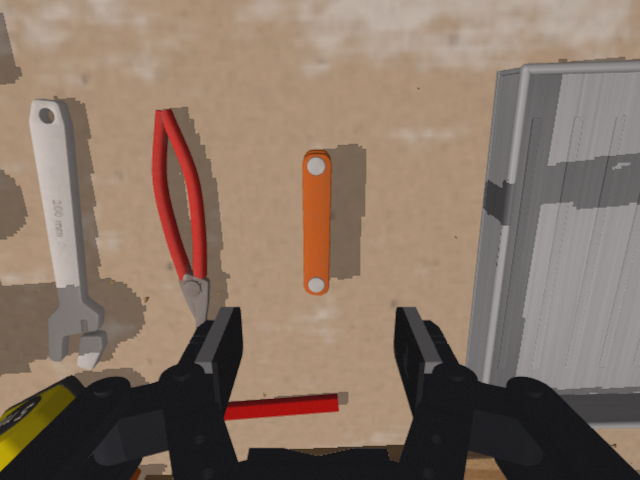

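The wrist view shows the hex keys upright at (316,222) between the fingers, with pliers at (185,210), spanner at (60,230), and the tray on the right. All match the measurements, so I go down and grip.

Request:
servo_tool --motion '[[[0.001, -0.001, 0.04, 0, 0, 0, 0.7], [0.001, -0.001, 0.08, 0, 0, 0, 0.7], [0.001, -0.001, 0.11, 0, 0, 0, 0.7], [0.001, -0.001, 0.125, 0, 0, 0, 0.7], [0.001, -0.001, 0.135, 0, 0, 0, 0.7], [0.001, -0.001, 0.135, 0, 0, 0, 0.7], [0.001, -0.001, 0.135, 0, 0, 0, 0], [0.001, -0.001, 0.135, 0, 0, 0, 0], [0.001, -0.001, 0.135, 0, 0, 0, 0], [0.001, -0.001, 0.135, 0, 0, 0, 0], [0.001, -0.001, 0.135, 0, 0, 0, 0], [0.001, -0.001, 0.135, 0, 0, 0, 0], [0.001, -0.001, 0.135, 0, 0, 0, 0], [0.001, -0.001, 0.135, 0, 0, 0, 0], [0.001, -0.001, 0.135, 0, 0, 0, 0]]]' --grip_force 60

```text
t: 2.95
eef_pos: [0.514, 0.0894, 0.0078]
tool_rot: [0.001, 0.01, 1.0, 0.001]
contact_force: [-1.1, 0.5, 7.1]
gripper_width: 0.208
grasp_force: 58.4
```

```bash
python3 - <<'E'
from h import *
from station import bot
o=bot.get_obs(); print(o["eef_pos"].round(4),o["gripper_width"],o["grasp_force"],o["contact_force"].round(1))
E
```

```text
[0.514  0.0894 0.0078] 0.20788783908605124 58.35929052438587 [-1.1  0.5  7.1]
```

Request:
servo_tool --motion '[[[0, 0, -0.04, 0, 0, 0, 0], [0, 0, -0.08, 0, 0, 0, 0], [0, 0, -0.1, 0, 0, 0, 0], [-0.01, 0.04, -0.1, 0, 0, 0, 0], [-0.02, 0.08, -0.1, 0, 0, 0, 0], [-0.028, 0.12, -0.1, 0, 0, 0, 0], [-0.028, 0.16, -0.1, 0, 0, 0, 0], [-0.028, 0.2, -0.1, 0, 0, 0, 0], [-0.028, 0.235, -0.1, 0, 0, 0, 0], [-0.028, 0.265, -0.1, 0, 0, 0, 0], [-0.028, 0.29, -0.1, 0, 0, 0, 0], [-0.028, 0.301, -0.1, 0, 0, 0, 0], [-0.028, 0.301, -0.1, 0, 0, 0, 0], [-0.028, 0.301, -0.1, 0, 0, 0, 0], [-0.028, 0.301, -0.07, 0, 0, 0, 0], [-0.028, 0.301, -0.04, 0, 0, 0, 0], [-0.028, 0.301, -0.02, 0, 0, 0, 0], [-0.028, 0.301, -0.01, 0, 0, 0, 0], [-0.028, 0.301, -0.004, 0, 0, 0, 0], [-0.028, 0.301, -0.004, 0, 0, 0, 0]]]' --grip_force 60

```text
t: 4.62
eef_pos: [0.5473, 0.3867, 0.0113]
tool_rot: [-0.0, 0.011, 1.0, -0.001]
contact_force: [0.8, -0.1, -1.3]
gripper_width: 0.199
grasp_force: 59.3
```

Request:
servo_tool --motion '[[[0, 0, 0, 0, 0, 0, 0], [0, 0, 0, 0, 0, 0, 0.4], [0, 0, 0, 0, 0, 0, 0.4], [0, 0, 0, 0, 0, 0, 0.4], [0, 0, 0, 0, 0, 0, 0.4], [0, 0, -0.03, 0, 0, 0, 0.4], [0, 0, -0.07, 0, 0, 0, 0.4], [0, 0, -0.1, 0, 0, 0, 0.4], [0, -0.04, -0.13, 0, 0, 0, 0.7], [0.005, -0.08, -0.13, 0, 0, 0, 0.7], [0.01, -0.12, -0.13, 0, 0, 0, 0.7], [0.015, -0.16, -0.13, 0, 0, 0, 0.7], [0.02, -0.2, -0.13, 0, 0, 0, 0.7], [0.02, -0.24, -0.13, 0, 0, 0, 0.7], [0.02, -0.28, -0.13, 0, 0, 0, 0.7], [0.02, -0.32, -0.13, 0, 0, 0, 0.7], [0.02, -0.36, -0.13, 0, 0, 0, 0.7], [0.02, -0.396, -0.13, 0, 0, 0, 0.7], [0.02, -0.396, -0.13, 0, 0, 0, 0.7], [0.02, -0.396, -0.13, 0, 0, 0, 0.7]]]'

```text
t: 6.28
eef_pos: [0.519, -0.0091, 0.1406]
tool_rot: [0.0, 0.012, 1.0, -0.0]
contact_force: [0.1, 1.3, -0.5]
gripper_width: 0.704
grasp_force: 0.0
```

```bash
python3 - <<'E'
from h import *
from station import bot
o=bot.get_obs(); print(o["eef_pos"].round(4),o["gripper_width"],o["grasp_force"],o["contact_force"].round(1),o["q"].round(2))
r=bot.read_camera("wrist"); t=bot.read_camera("top"); pickle.dump((r,t),open("c2.pkl","wb"))
H,S,V=cv2.split(cv2.cvtColor(t["img"],cv2.COLOR_RGB2HSV))
m=(H<14)&(S>140); m[:,:195]=0; m[:,320:]=0; m[:180]=0;m[300:]=0
print("hex",blob(t,m,.02))
cv2.imwrite("pics/w2.png",np.vstack([r["img"],cv2.resize(t["img"][180:320,190:530],(640,264))])[:,:,::-1][::1]) 
i=cv2.imread("pics/w2.png"); cv2.imwrite("pics/w2.png",cv2.resize(i,(516,600)))
E
```

```text
[ 0.519  -0.0091  0.1406] 0.7040258388232038 0.0 [ 0.1  1.3 -0.5] [-0.25  0.34  0.18  2.02 -0.08  0.79  1.52]
hex [([222, 226, 7, 29, 185], [0.5468000173568726, 0.3880999982357025], ((0.5476765632629395, 0.3885815441608429), (0.07259515672922134, 0.015539173036813736), 0.3742855489253998))]
```

View pics/w2.png

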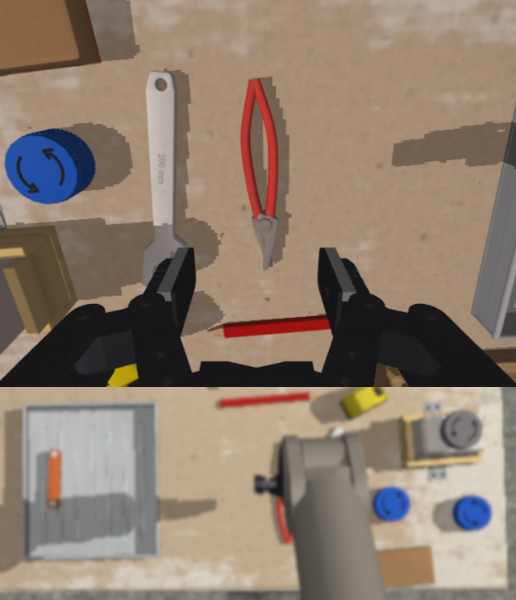

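The hex keys lie in the tray (left in the top view). In the wrist view, the pliers run from (267,268) to (254,80) in display pixels, and the spanner handle from (160,72) to (163,225).

```bash
python3 - <<'E'
from h import *
r,t=pickle.load(open("c2.pkl","rb")); k=640/516
P=lambda L,z: ray(r,np.array(L)*k,z)[:,:2]
for n,L,z in (("pl",[(267,268),(254,80)],.008),("sp",[(163,225),(160,72)],.009)):
    p=P(L,z); d=p[0]-p[1]; print(n,p.round(4).tolist(),p.mean(0).round(4),np.linalg.norm(d).round(3),np.degrees(np.arctan2(d[1],d[0])).round(1))
H,S,V=cv2.split(cv2.cvtColor(r["img"],cv2.COLOR_RGB2HSV)); m=((H<8)|(H>172))&(S>130); m[:,:250]=0; m[:,400:]=0;m[:80]=0;m[345:]=0
print(blob(r,m,.009,300))
E
```

```text
pl [[0.6075, -0.0023], [0.4339, -0.0105]] [ 0.5207 -0.0064] 0.174 2.7
sp [[0.5588, -0.0981], [0.4262, -0.0849]] [ 0.4925 -0.0915] 0.133 -5.7
[([298, 97, 47, 175, 4003], [0.49149999022483826, -0.007499999832361937], ((0.4933047890663147, -0.0074193403124809265), (0.12109504640102386, 0.03128804638981819), 4.022713661193848))]
```

Request:
servo_tool --motion '[[[-0.002, 0.0025, 0.04, 0, 0, -0.8, 0.7], [-0.002, 0.0025, 0.08, 0, 0, -0.8, 0.7], [-0.002, 0.0025, 0.11, 0, 0, -0.8, 0.7], [-0.002, 0.0025, 0.125, 0, 0, -0.8, 0.7], [-0.002, 0.0025, 0.135, 0, 0, -0.8, 0.7], [-0.002, 0.0025, 0.135, 0, 0, -0.8, 0.7], [-0.002, 0.0025, 0.135, 0, 0, -0.8, 0], [-0.002, 0.0025, 0.135, 0, 0, -0.8, 0], [-0.002, 0.0025, 0.135, 0, 0, -0.8, 0], [-0.002, 0.0025, 0.135, 0, 0, -0.8, 0], [-0.002, 0.0025, 0.135, 0, 0, -0.8, 0], [-0.002, 0.0025, 0.135, 0, 0, -0.8, 0], [-0.002, 0.0025, 0.135, 0, 0, -0.8, 0], [-0.002, 0.0025, 0.135, 0, 0, -0.8, 0]]]' --grip_force 70

```text
t: 7.55
eef_pos: [0.5223, -0.0034, 0.0071]
tool_rot: [0.001, -0.025, 1.0, 0.0]
contact_force: [-0.3, 1.6, 6.3]
gripper_width: 0.28
grasp_force: 68.1
```

Request:
servo_tool --motion '[[[0, 0, -0.04, 0, 0, 0, 0], [0, 0, -0.08, 0, 0, 0, 0], [0, 0, -0.1, 0, 0, 0, 0], [-0.006, 0.04, -0.1, 0, 0, 0.5, 0], [-0.01, 0.08, -0.1, 0, 0, 0.5, 0], [-0.015, 0.12, -0.1, 0, 0, 0.5, 0], [-0.02, 0.16, -0.1, 0, 0, 0.5, 0], [-0.025, 0.2, -0.1, 0, 0, 0.5, 0], [-0.03, 0.235, -0.1, 0, 0, 0.5, 0], [-0.033, 0.27, -0.1, 0, 0, 0.5, 0], [-0.036, 0.3, -0.1, 0, 0, 0.5, 0], [-0.036, 0.32, -0.1, 0, 0, 0.5, 0], [-0.036, 0.33, -0.1, 0, 0, 0.5, 0], [-0.036, 0.33, -0.1, 0, 0, 0.5, 0], [-0.036, 0.33, -0.07, 0, 0, 0.5, 0], [-0.036, 0.33, -0.04, 0, 0, 0.5, 0], [-0.036, 0.33, -0.02, 0, 0, 0.5, 0], [-0.036, 0.33, -0.01, 0, 0, 0.5, 0], [-0.036, 0.33, -0.004, 0, 0, 0.5, 0], [-0.036, 0.33, -0.004, 0, 0, 0.5, 0]]]'

```text
t: 9.22
eef_pos: [0.5408, 0.3252, 0.0105]
tool_rot: [-0.0, -0.002, 1.0, -0.001]
contact_force: [0.5, -0.0, -0.4]
gripper_width: 0.281
grasp_force: 69.0
```

Request:
servo_tool --motion '[[[0, 0, 0, 0, 0, 0, 0], [0, 0, 0, 0, 0, 0, 0.46], [0, 0, 0, 0, 0, 0, 0.46], [0, 0, 0, 0, 0, 0, 0.46], [0, 0, 0, 0, 0, 0, 0.46], [0, 0, -0.03, 0, 0, 0, 0.46], [0, 0, -0.07, 0, 0, 0, 0.46], [0, 0, -0.1, 0, 0, 0, 0.46], [0, -0.04, -0.13, 0, 0, 0, 0.7], [0, -0.08, -0.13, 0, 0, 0.5, 0.7], [0, -0.12, -0.13, 0, 0, 1, 0.7], [0, -0.16, -0.13, 0, 0, 1, 0.7], [0.01, -0.2, -0.13, 0, 0, 1, 0.7], [0.01, -0.24, -0.13, 0, 0, 1, 0.7], [0.01, -0.28, -0.13, 0, 0, 1, 0.7], [0.01, -0.32, -0.13, 0, 0, 1, 0.7], [0.01, -0.36, -0.13, 0, 0, 1, 0.7], [0.01, -0.4, -0.13, 0, 0, 1, 0.7], [0.01, -0.42, -0.13, 0, 0, 1, 0.7], [0.01, -0.422, -0.13, 0, 0, 1, 0.7]]]'

```text
t: 10.88
eef_pos: [0.5328, -0.1007, 0.1398]
tool_rot: [0.0, 0.044, 0.999, -0.001]
contact_force: [0.2, 0.1, -0.6]
gripper_width: 0.7
grasp_force: 0.0
```

```bash
python3 - <<'E'
from h import *
from station import bot
o=bot.get_obs(); print(o["eef_pos"].round(4),o["gripper_width"],o["contact_force"].round(1),o["q"].round(2),plan(o,[.531,-.0948,.006],np.radians(84.6)))
r=bot.read_camera("wrist"); t=bot.read_camera("top"); pickle.dump((r,t),open("c3.pkl","wb"))
i=np.vstack([r["img"],cv2.resize(t["img"][180:320,190:530],(640,264))])[:,:,::-1]; cv2.imwrite("pics/w3.png",cv2.resize(i,(516,600)))
E
```

```text
[ 0.5328 -0.1007  0.1398] 0.7004307968021015 [ 0.2  0.1 -0.6] [-0.13  0.38  0.25  1.98 -0.12  0.8   1.67] (array([0.0024, 0.0061, 0.1338]), array([-0.03,  0.01,  0.07]))
```

View pics/w3.png

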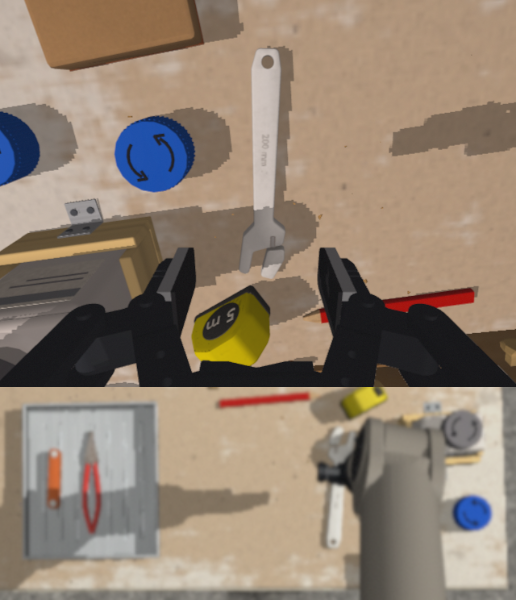

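The pliers and hex keys lie in the tray. The spanner handle at (265,49)–(264,205) is between the fingers and slightly right of centre, as computed.

Request:
servo_tool --motion '[[[0.002, 0.006, 0.04, 0, 0, 0, 0.7], [0.002, 0.006, 0.08, 0, 0, 0, 0.7], [0.002, 0.006, 0.11, 0, 0, 0, 0.7], [0.002, 0.006, 0.125, 0, 0, 0, 0.7], [0.002, 0.006, 0.135, 0, 0, 0, 0.7], [0.002, 0.006, 0.135, 0, 0, 0, 0.7], [0.002, 0.006, 0.135, 0, 0, 0, 0], [0.002, 0.006, 0.135, 0, 0, 0, 0], [0.002, 0.006, 0.135, 0, 0, 0, 0], [0.002, 0.006, 0.135, 0, 0, 0, 0], [0.002, 0.006, 0.135, 0, 0, 0, 0], [0.002, 0.006, 0.135, 0, 0, 0, 0], [0.002, 0.006, 0.135, 0, 0, 0, 0], [0.002, 0.006, 0.135, 0, 0, 0, 0]]]' --grip_force 100

```text
t: 12.15
eef_pos: [0.5331, -0.0892, 0.0064]
tool_rot: [0.002, 0.041, 0.999, -0.0]
contact_force: [-2.9, -1.8, 10.9]
gripper_width: 0.217
grasp_force: 97.8
```

```bash
python3 - <<'E'
from h import *
from station import bot
o=bot.get_obs(); print(o["eef_pos"].round(4),o["gripper_width"],o["grasp_force"],plan(o,[.5425,.262,.01],np.radians(90)))
t=pickle.load(open("c3.pkl","rb"))[1]; s=(516/640,600/744)
k=np.array([[22,405],[158,402],[158,556],[22,556],[92,433],[93,530]])/[s[0],s[1]]; k[:,1]-=480
uv=k*[340/640,140/264]+[190,180]
p=ray(t,uv,.038)[:,:2]; print(p.round(3).tolist(), ray(t,uv[4:],.012).round(3).tolist())
E
```

```text
[ 0.5331 -0.0892  0.0064] 0.21733459779705744 97.79319489898626 (array([ 0.0193,  0.3508, -0.0037]), array([-0.  ,  0.04, -0.94]))
[[0.671, 0.439], [0.674, 0.209], [0.416, 0.209], [0.417, 0.437], [0.622, 0.32], [0.46, 0.318]] [[0.626, 0.324, 0.012], [0.46, 0.321, 0.012]]
```

Request:
servo_tool --motion '[[[0, 0, -0.03, 0, 0, 0, 0], [0, 0, -0.06, 0, 0, 0, 0], [0, 0, -0.1, 0, 0, 0, 0], [0.002, 0.04, -0.1, 0, 0, -0.95, 0], [0.004, 0.08, -0.1, 0, 0, -0.95, 0], [0.006, 0.12, -0.1, 0, 0, -0.95, 0], [0.008, 0.16, -0.1, 0, 0, -0.95, 0], [0.01, 0.2, -0.1, 0, 0, -0.95, 0], [0.012, 0.24, -0.1, 0, 0, -0.95, 0], [0.015, 0.28, -0.1, 0, 0, -0.95, 0], [0.018, 0.31, -0.1, 0, 0, -0.95, 0], [0.019, 0.335, -0.1, 0, 0, -0.95, 0], [0.019, 0.347, -0.1, 0, 0, -0.95, 0], [0.019, 0.347, -0.1, 0, 0, -0.95, 0], [0.019, 0.347, -0.07, 0, 0, -0.95, 0], [0.019, 0.347, -0.04, 0, 0, -0.95, 0], [0.019, 0.347, -0.02, 0, 0, -0.95, 0], [0.019, 0.347, -0.01, 0, 0, -0.95, 0], [0.019, 0.347, -0.004, 0, 0, -0.95, 0], [0.019, 0.347, -0.004, 0, 0, -0.95, 0]]]'

```text
t: 13.82
eef_pos: [0.5406, 0.2569, 0.0096]
tool_rot: [-0.001, -0.0, 1.0, -0.001]
contact_force: [-0.5, -1.0, -2.1]
gripper_width: 0.217
grasp_force: 99.4
```

Request:
servo_tool --motion '[[[0, 0, 0, 0, 0, 0, 0], [0, 0, 0, 0, 0, 0, 0.4], [0, 0, 0, 0, 0, 0, 0.4], [0, 0, 0, 0, 0, 0, 0.4], [0, 0, 0, 0, 0, 0, 0.4], [0, 0, -0.03, 0, 0, 0, 0.4], [0, 0, -0.07, 0, 0, 0, 0.4], [0, 0, -0.11, 0, 0, 0, 0.4], [0, 0, -0.15, 0, 0, 0, 0.4], [0, -0.02, -0.19, 0, 0, 0, 1], [0, -0.06, -0.22, 0, 0, 0, 1], [0, -0.1, -0.24, 0, 0, 0, 1], [0, -0.14, -0.24, 0, 0, 0, 1], [0, -0.18, -0.24, 0, 0, 0, 1], [0, -0.22, -0.24, 0, 0, 0, 1], [0, -0.26, -0.24, 0, 0, 0, 1], [0, -0.3, -0.24, 0, 0, 0, 1], [0, -0.34, -0.24, 0, 0, 0, 1], [0, -0.36, -0.24, 0, 0, 0, 1], [0, -0.36, -0.24, 0, 0, 0, 1]]]'

```text
t: 15.48
eef_pos: [0.5408, -0.1082, 0.2489]
tool_rot: [0.001, 0.003, 1.0, -0.001]
contact_force: [-0.1, -0.2, 0.5]
gripper_width: 1.003
grasp_force: 0.0
```

```bash
python3 - <<'E'
from h import *
from station import bot
o=bot.get_obs(); print(o["eef_pos"].round(4),o["gripper_width"],o["contact_force"].round(1),o["q"].round(2))
r=bot.read_camera("wrist"); t=bot.read_camera("top"); s=bot.read_camera("scene");pickle.dump((r,t,s),open("c4.pkl","wb"))
i=np.vstack([r["img"],cv2.resize(t["img"][180:320,190:530],(640,264))])[:,:,::-1]; cv2.imwrite("pics/w4.png",cv2.resize(i,(516,600)))
E
```

```text
[ 0.5408 -0.1082  0.2489] 1.0030578808524933 [-0.1 -0.2  0.5] [-0.23  0.26  0.37  1.86 -0.11  1.04  1.75]
```

View pics/w4.png

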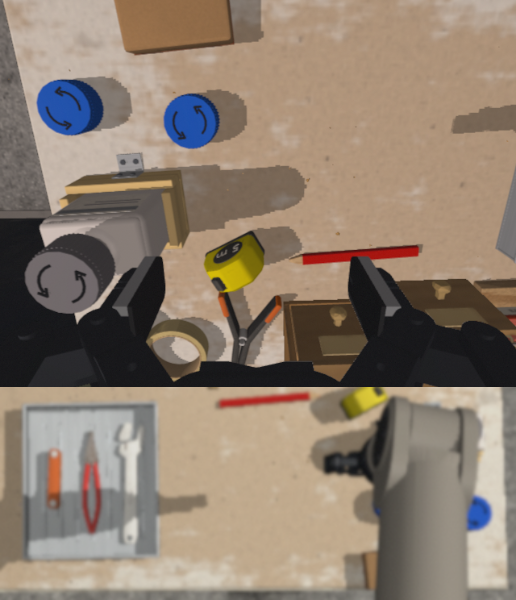

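All three tools lie inside the tray. The grey cap's top centre is at about (69,274) display pixels in the wrist view.

```bash
python3 - <<'E'
from h import *
from station import bot
r,t,s=pickle.load(open("c4.pkl","rb")); k=640/516
print(ray(r,[(69*k,274*k)],.174),ray(s,[(468,300)],.174))
im=r["img"]; H,S,V=cv2.split(cv2.cvtColor(im,cv2.COLOR_RGB2HSV)); print(im[int(300*k),int(75*k)],im[int(275*k),int(110*k)])
o=bot.get_obs()
for z in (.215,.14): print(plan(o,[.608,-.262,z],np.radians(40)))
E
```

```text
[[ 0.59772046 -0.25605606  0.174     ]] [[ 0.61266542 -0.25707547  0.174     ]]
[31 32 33] [54 51 52]
(array([-0.0658, -0.1621,  0.0332]), array([ 1.000e-02, -0.000e+00,  1.004e+01]))
(array([-0.0657, -0.1622,  0.1082]), array([ 1.000e-02, -0.000e+00,  1.004e+01]))
```

Request:
servo_tool --motion '[[[-0.02, -0.04, 0.01, 0, 0, 1.2, 1], [-0.04, -0.08, 0.01, 0, 0, 2.4, 1], [-0.06, -0.12, 0.01, 0, 0, 3.6, 1], [-0.064, -0.15, 0.01, 0, 0, 4.8, 1], [-0.064, -0.152, 0.01, 0, 0, 6, 1], [-0.064, -0.152, 0.01, 0, 0, 7.2, 1], [-0.064, -0.152, 0.01, 0, 0, 8.4, 1], [-0.064, -0.152, 0.01, 0, 0, 9.6, 1], [-0.064, -0.152, 0.01, 0, 0, 10, 1], [-0.064, -0.152, 0.01, 0, 0, 10, 1], [-0.064, -0.152, 0.01, 0, 0, 10, 1], [-0.064, -0.152, 0.01, 0, 0, 10, 1]]]'

```text
t: 16.63
eef_pos: [0.6066, -0.2514, 0.2381]
tool_rot: [-0.0, 0.42, 0.908, 0.0]
contact_force: [0.2, 0.4, 0.4]
gripper_width: 1.001
grasp_force: 0.0
```

```bash
python3 - <<'E'
from h import *
from station import bot
o=bot.get_obs(); print(o["eef_pos"].round(4),o["q"].round(2))
r=bot.read_camera("wrist"); pickle.dump(r,open("c5.pkl","wb")); cv2.imwrite("pics/w5.png",r["img"][:,:,::-1])
h=np.r_[r["pose"][:3,3]]; print(h)
for p in ([.608,-.262,.174],[.603,-.257,.174],[*o["eef_pos"][:2],.174]):
    q=r["K"]@r["pose"][:3,:3].T@(np.array(p)-h); print((q[:2]/q[2]).round(1))
E
```

```text
[ 0.6066 -0.2514  0.2381] [-0.11  0.49  0.59  1.62 -0.3   1.12  1.26]
[ 0.55247128 -0.18963496  0.38036012]
[309.3 274.1]
[308.2 262.4]
[319.6 259.1]
```

View pics/w5.png

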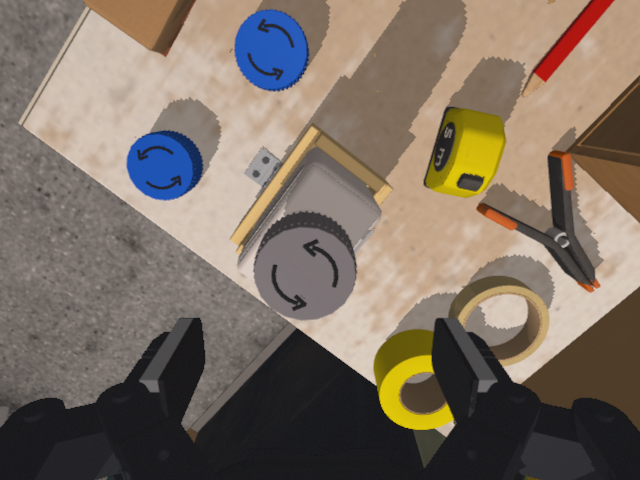

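The cap's top face spans columns 254–357 and rows 222–320, with its centre near (306,271).

```bash
python3 - <<'E'
from h import *
from station import bot
o=bot.get_obs(); r=pickle.load(open("c5.pkl","rb")); p=ray(r,[(306,271)],.174)[0]; print(p)
t=pickle.load(open("cam0.pkl","rb"))["top"]
c=(np.array(p[:2])+[.6081,-.262])/2; print(c,[plan(o,[*c,z],np.radians(40)) for z in(.2,.143)])
E
```

```text
[ 0.60539626 -0.26173572  0.174     ]
[ 0.60674813 -0.26186786] [(array([-0.0079, -0.0063,  0.0382]), array([ 0.  , -0.  ,  0.06])), (array([-0.0079, -0.0063,  0.0952]), array([ 0.  , -0.  ,  0.06]))]
```

Request:
servo_tool --motion '[[[-0.008, -0.0065, 0, 0, 0, 0, 1], [-0.008, -0.0065, 0.02, 0, 0, 0, 1], [-0.008, -0.0065, 0.04, 0, 0, 0, 1], [-0.008, -0.0065, 0.06, 0, 0, 0, 1], [-0.008, -0.0065, 0.08, 0, 0, 0, 1], [-0.008, -0.0065, 0.095, 0, 0, 0, 1], [-0.008, -0.0065, 0.095, 0, 0, 0, 1], [-0.008, -0.0065, 0.095, 0, 0, 0, 1], [-0.008, -0.0065, 0.095, 0, 0, 0, 1]]]' --grip_force 60

```text
t: 17.43
eef_pos: [0.6068, -0.264, 0.1444]
tool_rot: [0.001, 0.422, 0.907, -0.0]
contact_force: [-0.4, 0.1, 0.4]
gripper_width: 1.002
grasp_force: 0.0
```

```bash
python3 - <<'E'
from h import *
from station import bot
o=bot.get_obs(); print(o["eef_pos"].round(4),o["contact_force"].round(1), plan(o,[.6067,-.2619,.143],np.radians(40)))
E
```

```text
[ 0.6068 -0.264   0.1444] [-0.4  0.1  0.4] (array([0.0017, 0.0013, 0.0014]), array([0.01, 0.02, 0.03]))
```

Close gently and see how it settles.

Request:
servo_tool --motion '[[[0.001, 0.001, 0.001, 0, 0, 0, 0.85], [0.001, 0.001, 0.001, 0, 0, 0, 0.75], [0.001, 0.001, 0.001, 0, 0, 0, 0], [0.001, 0.001, 0.001, 0, 0, 0, 0], [0.001, 0.001, 0.001, 0, 0, 0, 0], [0.001, 0.001, 0.001, 0, 0, 0, 0], [0.001, 0.001, 0.001, 0, 0, 0, 0], [0.001, 0.001, 0.001, 0, 0, 0, 0]]]' --grip_force 40

```text
t: 18.1
eef_pos: [0.6068, -0.2618, 0.1426]
tool_rot: [0.0, 0.421, 0.907, 0.0]
contact_force: [-0.0, 0.2, 3.7]
gripper_width: 0.675
grasp_force: 42.0
```

```bash
python3 - <<'E'
from h import *
from station import bot
o=bot.get_obs(); print(o["eef_pos"].round(4),o["contact_force"].round(2),o["torque"].round(2),o["gripper_width"],o["grasp_force"])
E
```

```text
[ 0.6068 -0.2618  0.1426] [-0.04  0.16  3.67] [-0.04 -0.12  0.03] 0.6749753302876298 42.019266318529844
```

Request:
servo_tool --motion '[[[0, 0, 0, 0, 0, 0, 0], [0, 0, 0, 0, 0, 0, 0], [0, 0, 0.002, 0, 0, 0, 0], [0, 0, 0.004, 0, 0, 0, 0], [0, 0, 0.006, 0, 0, 0, 0], [0, 0, 0.0075, 0, 0, 0, 0], [0, 0, 0.0075, 0, 0, 0, 0], [0, 0, 0.0075, 0, 0, 0, 0], [0, 0, 0.0075, 0, 0, 0, 0]]]' --grip_force 80

```text
t: 18.85
eef_pos: [0.6068, -0.2618, 0.136]
tool_rot: [0.001, 0.421, 0.907, 0.0]
contact_force: [-2.6, 1.9, 12.5]
gripper_width: 0.665
grasp_force: 85.0
```

```bash
python3 - <<'E'
from h import *
from station import bot
o=bot.get_obs(); print(o["eef_pos"].round(4),o["contact_force"].round(2),o["torque"].round(2),o["gripper_width"],o["grasp_force"])
E
```

```text
[ 0.6068 -0.2618  0.136 ] [-2.58  1.88 12.48] [0.31 0.43 0.02] 0.665041686052087 85.01822512596846
```

Request:
servo_tool --motion '[[[0, 0, 0.001, 0, 0, 0, 0], [0, 0, 0.0015, 0, 0, 0, 0], [0, 0, 0.0015, 0, 0, 0, 0], [0, 0, 0.0015, 0, 0, 0, 0]]]'

```text
t: 19.18
eef_pos: [0.6069, -0.2618, 0.1359]
tool_rot: [0.001, 0.421, 0.907, 0.001]
contact_force: [-5.6, 4.6, 22.5]
gripper_width: 0.662
grasp_force: 86.1
```

```bash
python3 - <<'E'
from h import *
from station import bot
o=bot.get_obs(); print(o["eef_pos"].round(4),o["contact_force"].round(2),o["torque"].round(2),o["gripper_width"],o["grasp_force"])
E
```

```text
[ 0.6069 -0.2618  0.1359] [-5.6   4.57 22.51] [ 0.76  1.18 -0.08] 0.6624352153121986 86.1488065123558
```

The cap has bottomed out on the neck. I ease off slightly and turn anticlockwise (negative about the tool's z) while pressing.

Request:
servo_tool --motion '[[[0, 0, -0.0008, 0, 0, -0.5, 0], [0, 0, -0.0008, 0, 0, -1.5, 0], [0, 0, -0.0008, 0, 0, -2.5, 0], [0, 0, -0.0008, 0, 0, -3.5, 0], [0, 0, -0.0008, 0, 0, -4.5, 0], [0, 0, -0.0008, 0, 0, -5.5, 0], [0, 0, -0.0008, 0, 0, -6.5, 0], [0, 0, -0.0008, 0, 0, -7.5, 0], [0, 0, -0.0008, 0, 0, -8.5, 0], [0, 0, -0.0008, 0, 0, -9.5, 0], [0, 0, -0.0008, 0, 0, -10.5, 0], [0, 0, -0.0008, 0, 0, -11.5, 0], [0, 0, -0.0008, 0, 0, -12.2, 0], [0, 0, -0.0008, 0, 0, -12.2, 0], [0, 0, -0.0008, 0, 0, -12.2, 0]]]'

```text
t: 20.43
eef_pos: [0.6076, -0.2627, 0.136]
tool_rot: [0.002, -0.097, 0.995, -0.001]
contact_force: [-0.9, -0.9, 12.5]
gripper_width: 0.668
grasp_force: 85.0
```

```bash
python3 - <<'E'
from h import *
from station import bot
o=bot.get_obs(); print(o["eef_pos"].round(4),o["contact_force"].round(2),o["torque"].round(2),o["gripper_width"],o["grasp_force"],o["q"].round(2),np.degrees(np.arctan2(*quat(o).as_matrix()[:2,1][::-1])))
r=bot.read_camera("wrist"); s=bot.read_camera("scene")
i=cv2.resize(s["img"][270:390,400:520],(480,480)); cv2.imwrite("pics/w6.png",cv2.resize(np.hstack([r["img"],i])[:,:,::-1],(800,343)))
E
```

```text
[ 0.6076 -0.2627  0.136 ] [-0.86 -0.86 12.53] [-0.02  0.1   0.09] 0.6681388989114907 85.03000907599926 [ 0.13  0.56  0.27  1.69 -0.18  0.91  2.23] 101.15672126156696
```

View pics/w6.png

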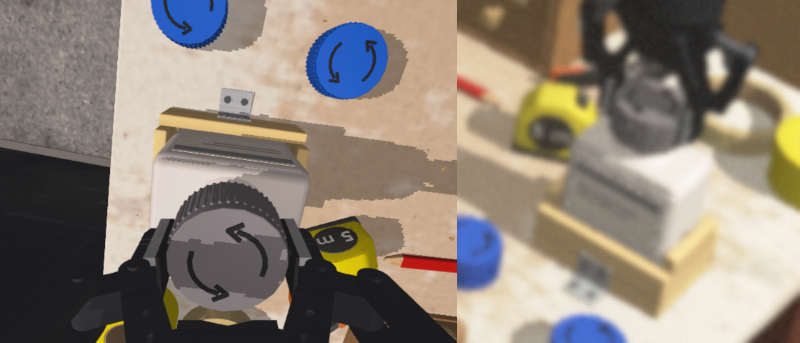

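The arrows on the cap kept their place relative to the gripper, so the cap has turned the full 60 degrees. The bottle is still square in its holder. Next is a slow straight lift.

Request:
servo_tool --motion '[[[0, 0, -0.003, 0, 0, 0, 0], [0, 0, -0.007, 0, 0, 0, 0], [0, 0, -0.011, 0, 0, 0, 0], [0, 0, -0.015, 0, 0, 0, 0], [0, 0, -0.015, 0, 0, 0, 0]]]'

```text
t: 20.95
eef_pos: [0.6056, -0.2613, 0.1488]
tool_rot: [-0.001, -0.097, 0.995, 0.0]
contact_force: [-0.4, -0.3, -1.4]
gripper_width: 0.661
grasp_force: 84.9
```

Request:
servo_tool --motion '[[[0, 0, -0.006, 0, 0, 0, 0], [0, 0, -0.014, 0, 0, 0, 0], [0, 0, -0.024, 0, 0, 0, 0], [0, 0, -0.036, 0, 0, 0, 0], [0, 0, -0.05, 0, 0, 0, 0], [0, 0, -0.064, 0, 0, 0, 0], [0, 0, -0.078, 0, 0, 0, 0], [0, 0, -0.088, 0, 0, 0, 0], [0, 0, -0.093, 0, 0, 0, 0], [0, 0, -0.093, 0, 0, 0, 0], [0, 0, -0.093, 0, 0, 0, 0], [0, 0, -0.093, 0, 0, 0, 0], [0, 0, -0.093, 0, 0, 0, 0]]]'

```text
t: 22.03
eef_pos: [0.6059, -0.2614, 0.2411]
tool_rot: [-0.001, -0.097, 0.995, 0.0]
contact_force: [-0.5, -0.5, -0.4]
gripper_width: 0.666
grasp_force: 84.9
```

```bash
python3 - <<'E'
from h import *
from station import bot
o=bot.get_obs(); print(o["eef_pos"].round(4),o["contact_force"].round(2),o["gripper_width"],o["grasp_force"],abs(o["joint_vel"]).max())
s=bot.read_camera("scene"); cv2.imwrite("pics/s7.png",cv2.resize(s["img"][180:420,220:560],(782,552),interpolation=cv2.INTER_CUBIC)[:,:,::-1])
E
```

```text
[ 0.6059 -0.2614  0.2411] [-0.48 -0.54 -0.42] 0.6664311757505046 84.94496583938599 0.0034354332420954026
```

View pics/s7.png

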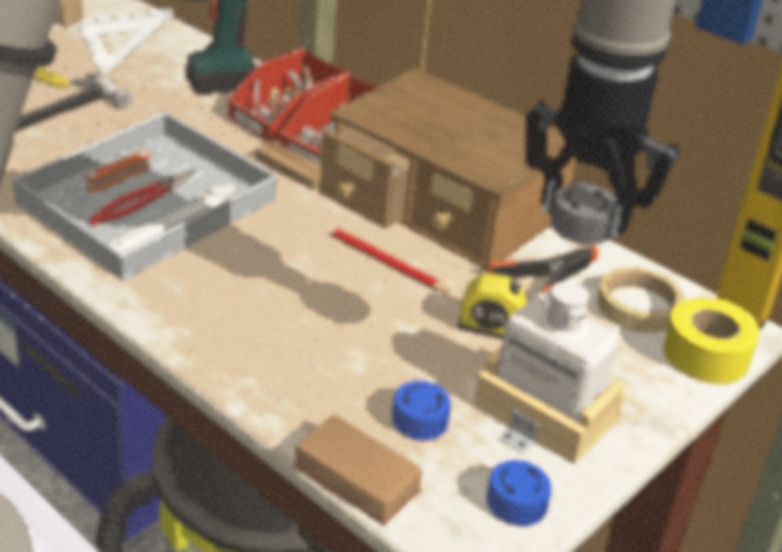

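The cap at (585,212) is held level above the bare neck at (567,305). The bottle sits in its holder and the three tools are in the tray, so I hand in.

```bash
python3 -c "
from station import bot
print(bot.hand_in())"
```

```text
the job is handed in; nothing more can be done
None
```

I handed the job in at about 22 s: the spanner, pliers and hex keys lie in the wash tray, and the gripper holds the grey cap level about 8 cm above the bottle's neck. The bottle is still in its holder; hand-in returned no verdict.

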